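# Set the blender to slow

## Robot

A 7-joint arm with a two-finger parallel gripper is mounted at the origin on a cart in front of the work surface, level with it; the furniture and walls round the work are solid. World frame = base frame: x ahead of the robot, y to its left, z up, the work surface at z = 0. Lengths are in m, angles in degrees, forces in N, time in s.
With the tool pointing down it reaches from about 0.35 to 0.9 m from the base axis. Payload 7.2 kg.
Tool frame: the origin (TCP) lies between the finger pads; the fingertips stand 25 mm ahead of it and the grasp point (between the pads) lies 6 mm ahead of it; z points along the fingers, y is the line along which they close (so a half turn about z gives the same grasp; the last joint's range is limited). The gripper opens to 85 mm and grips with 20 to 120 N. Pads are 22 mm wide; open, the fingers measure 114 mm over their backs; the gripper's body (76 mm by 85 mm) begins 54 mm behind the grasp point. The pads swing forward as they close: fully open they stand 13 mm farther back than shut.
Start: joints at [-78.679, 23.554, -0.728, 91.456, 0.321, 64.991, -4.71], TCP at [0.164, 0.603, 0.256] pointing down, gripper open.
Joint ranges: [-169.25, 169.25], [-16.82, 113.86], [-84.01, 82.57], [7.8, 145.47], [-59.2, 239.2], [7.22, 106.19], [-163.78, 163.78]. Speed limits (degrees/s): [136.94, 136.94, 172.46, 172.46, 180, 180, 180].

## Interface

Orientations are given as [roll, pitch, yaw] about the fixed x, y, z axes, in that order (R = Rz(yaw) Ry(pitch) Rx(roll)).
In Python, from rig import env gives the robot as it stands. The module is installed in compiled form; this text tells all that it offers.
- The arm moves only by the tool servo_tool, never from a script. Its argument "series" is a list that holds one entry, the list of rows, each a list of 4 numbers: the shift along the tool's x, y, z in mm, then the turn about the tool's z in rad. A call has 1 to 8 rows; each row is the pose to reach, as a shift and turn from the pose commanded when the call began, along the tool's axes at that moment; what a row does not reach only later rows make up. A row lasts 1/10 s, in which the tool goes at most 50 mm and 8.59 degrees, less where a joint would pass 70% of its speed; a pose out of reach is approached as far as the arm can. A call with a gripper value outside its range is refused whole. "claw" is the opening in per cent of the stroke, from 0 (shut) to 100 (fully open), set as the call begins (left out, the last holds). The fingers move at their own pace and stop on an object; the grip force is fixed at half the most. Time passes only in rows, so rows that repeat a pose let the fingers close. It gives the time, the measured TCP pose, the force, the opening and the grip force at its end, in the units of the state.
- env.state(): the state, without advancing time (a new reading comes with each control period).
- env.read_camera(name): name is "scene" or "side" or "wrist"; returns the picture (480x640x3 uint8, red, green, blue); there is no depth.
- env.calibration(name): a dict with "vfov" (degrees; the focal length in pixels is half the picture's height over the tangent of half this angle, whatever the lens; pixels are square), "cx", "cy" (the principal point, pixels), "R" (3x3) and "t" (3): a world point X has camera coordinates R X + t. Camera axes: x right, y down, z forward; pixel columns grow to the right and rows downward; lengths in m; the calibration is good to about 2 mm. A picture is of the moment at which its call begins: read the wrist's pose just before it. calibration takes no time and is no camera call; for the wrist camera it gives the pose at the moment of the call.
- env.finish_job(): hands the job in; it is judged then, once.
Trained networks look in the newest picture that a camera, given by its name, has taken for a name from the list of things; names that differ only in an ending like _2 or _b are one class to them, and where a whole thing is asked for, a point or a joint stands for the part that bears it (a point fixed in the world has none). Each returns a list of dicts, best first, with "conf" (0 to 1); they miss things now and then, are a little off and sometimes report something else, mostly with a low value. They report only what shows in the picture. A call takes as long as a camera call.
- env.search_frame(camera, thing): "centre" ([row, column] in pixels, amid what is visible of it).
- env.mark_of(camera, thing): "centre" ([row, column] in pixels: a listed point, or the origin of a listed thing).
The state is a dict: "time": time; "joints": joint angles; "joint_velocities": joint speeds; "effort": joint torques, N m; "position": TCP position; "tool_rot": TCP orientation; "wrist_force": force on the tool from outside, world axes, zero at the start; "wrist_torque": the same for the moment, N m; "gripper_width": finger opening in m; "gripper_force": force on a finger pad.
Only numpy, scipy, OpenCV 4.12 (cv2) and the standard library are available. Lean on these libraries where they do the work, as an engineer would, in place of code of your own. Each camera call takes 0.05 s, during which the arm holds its last target. There are 200 camera calls.

## Task

The cup blender on the worktop has been left on fast: the right-hand key of its three is down. Switch it to slow: push the middle key, the one with a single rib, fully down so that it stays down and the fast key pops up; the wide off key at the left must be up too.

Things in the scene. Friction and masses are not known exactly. Their poses are not given: they have to be found in the camera images.
- blender: White cup blender, 210x180x242 mm, fixed to the worktop. Origin: mid underside, on the worktop; x to its rear, y left, z up; key side (-x) faces the robot within 25 deg. Front deck, top z=54 mm, bears a row of 3 grey keys along y, cap centres at x=-85 mm. Behind: motor housing from x=-37 mm, 90 mm high, with an upturned glass cup (centre x=33, radius 40, collar radius 51, top z=242 mm).
- key_off (a joint): Depth (m) of the off key: wide plain key at the left end, cap 40 mm (x) by 44 mm (y), centre y=+52 mm in the blender's frame. 0 = up (at the start), 0.012 = down. The keys are interlocked: their depths always add up to 12 mm and one is down at rest, so pressing one lifts the one that was down.
- key_slow (a joint): Depth (m) of the slow key: the middle one, one low rib on its cap; cap 40 mm (x) by 32 mm (y), centre x=-85, y=0 mm in the blender's frame, top z=74 mm when up, 62 mm when down (all keys alike). 0 = up (at the start), 0.012 = down at a hard stop. It resists with up to about 4 N, snaps over at half travel and then stays down by itself.
- key_fast (a joint): RISE (m) of the fast key above its down position: 0 = down (at the start), 0.012 = up. Right end key, two low ribs; cap 40 mm (x) by 32 mm (y), centre y=-48 mm in the blender's frame, 16 mm of gap to the slow key (14 mm between slow and off).

How it is judged (in metres and radians):
At the end, for the whole second after the job is handed in: The slow key is down (deeper than 9 of its 12 mm) and the off and fast keys are up (within 3 mm of their top) (value of joint each of key_slow, key_fast above 0.009 m and value of joint key_off below 0.003 m); the robot touches nothing.
It also fails if it takes over 24 s, if anything falls off the work surface, if the arm or the gripper's body presses on something with over 40 N, if the wrist force passes 120 N, or if a joint passes its speed limit or range.

## Working session

There is one attempt and no reset: what is moved stays moved. The work goes in short steps, Python scripts to look and compute and a tool call to move; the robot and the scene stay as the last step left them, time stands still between calls to the robot, and variables do not carry over. Pictures are saved under pics/ and viewed, at most 10 in all, crops included, and the job is handed in when it is done.

Besides the shell and the picture viewer there is one more tool, called by a JSON object that holds its "op" and its "data". servo_tool: Moves the arm, as the interface text tells. Its arguments: {"type":"object","properties":{"series":{"type":"array"},"claw":{"type":"number"}},"required":["series"]}

```bash
mkdir -p pics; python3 - <<'E'
from rig import env
import cv2,json
s=env.state();print(s['time'],s['position'],s['tool_rot'],s['gripper_width'])
for c in ['scene','side']:
    im=env.read_camera(c);cv2.imwrite(f'pics/{c}0.png',im[:,:,::-1])
    k=env.calibration(c);print(c,k)
    for t in ['key_slow','key_off','key_fast','blender']:
        print(t,env.search_frame(c,t)[:2],env.mark_of(c,t)[:2])
E
```

```text
0.0 [0.16409946 0.60260554 0.25546982] [-1.79909296e+02  7.82163432e-03  1.64771384e+02] 0.08576414414668687
scene {'vfov': 53.05627826428328, 'cx': 318.10861438468174, 'cy': 237.0977621322587, 'R': array([[-0.47086187, -0.8821537 ,  0.00969265],
       [-0.39197882,  0.19935615, -0.89811454],
       [ 0.79034278, -0.4266872 , -0.43965478]]), 't': array([0.32254744, 0.26913191, 0.4570679 ])}Traceback (most recent call last):
  File "<stdin>", line 8, in <module>
ValueError: it knows: blender
```

```bash
python3 - <<'E'
from rig import env
import cv2
for c in ['scene','side']:
    im=env.read_camera(c);cv2.imwrite(f'pics/{c}1.png',im[:,:,::-1])
    print(c,env.calibration(c))
    print(env.search_frame(c,'blender')[:2],env.mark_of(c,'blender')[:2])
E
```

```text
scene {'vfov': 53.05627826428328, 'cx': 318.10861438468174, 'cy': 237.0977621322587, 'R': array([[-0.47086187, -0.8821537 ,  0.00969265],
       [-0.39197882,  0.19935615, -0.89811454],
       [ 0.79034278, -0.4266872 , -0.43965478]]), 't': array([0.32254744, 0.26913191, 0.4570679 ])}
[{'centre': [230.5, 306.3], 'conf': 0.62}] [{'centre': [258.1, 306.1], 'conf': 0.85}]
side {'vfov': 54.683545712378134, 'cx': 327.68055255939464, 'cy': 239.92317964256256, 'R': array([[-0.66922096, -0.74298884, -0.01053049],
       [-0.53206762,  0.48903748, -0.69119201],
       [ 0.51869775, -0.45695725, -0.72259444]]), 't': array([0.40139441, 0.32684767, 0.6074639 ])}
[{'centre': [236.9, 294.3], 'conf': 0.9}] [{'centre': [255.2, 299.3], 'conf': 0.65}]
```

View pics/scene1.png

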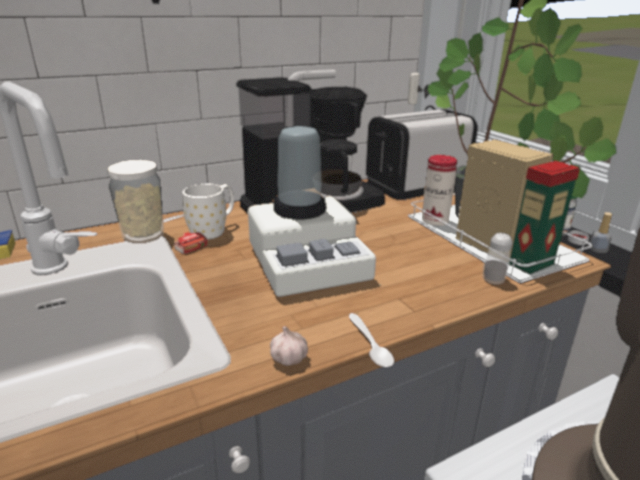

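View pics/side1.png

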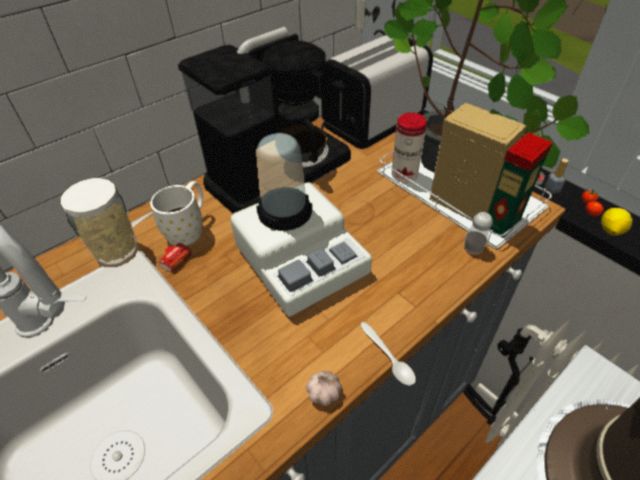

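The scene view shows the blender's keys at about (col,row) (292,252), (321,247), (347,248); the side view shows them at (294,272), (320,260), (344,251). I'll zoom in on both to get accurate corners.

```bash
python3 - <<'E'
import cv2,numpy as np
a=cv2.imread('pics/scene1.png')[225:295,255:385];b=cv2.imread('pics/side1.png')[225:320,245:375]
f=lambda x:cv2.resize(x,None,fx=6,fy=6,interpolation=cv2.INTER_CUBIC)
cv2.imwrite('pics/za.png',f(a));cv2.imwrite('pics/zb.png',f(b))
E
```

```text
(no output)
```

View pics/za.png

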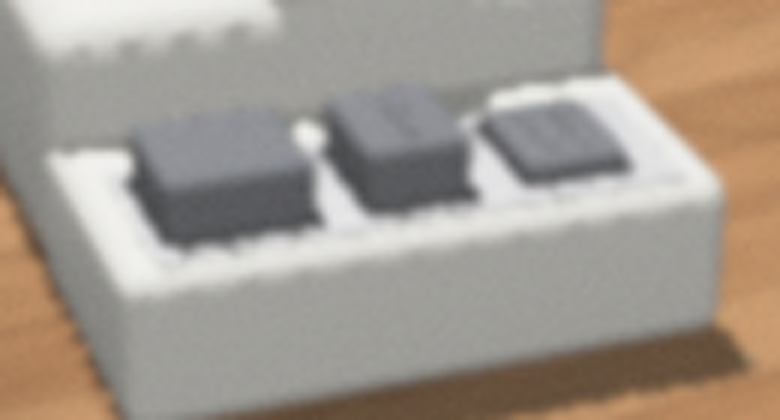

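View pics/zb.png

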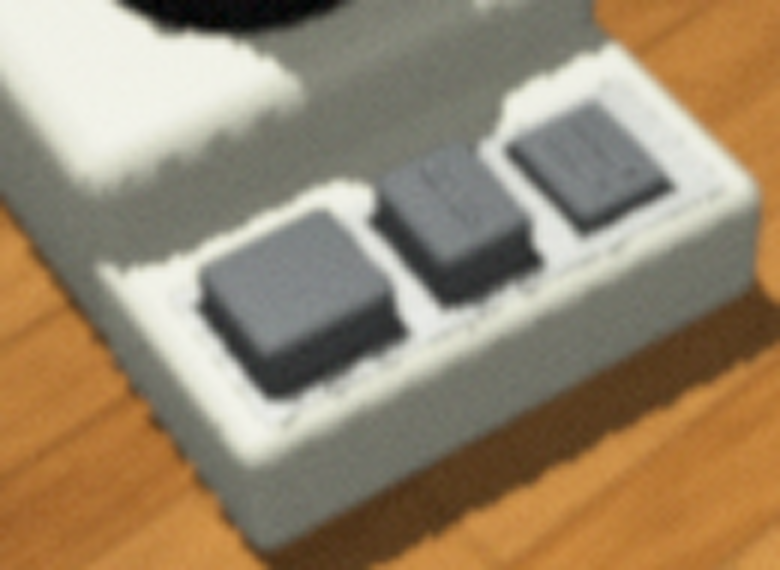

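The crops show the three cap tops clearly: off and slow stand up and fast is lower. I'll fit the blender's pose to the cap corners read off them.

```bash
cat > fit.py <<'E'
from rig import env
import numpy as np
from scipy.optimize import least_squares
A=np.array([(140,122),(272,110),(312,170),(168,190),(330,96),(424,86),(468,146),(372,160),(486,118),(580,104),(630,160),(535,172)])/6+[255,225]
B=np.array([(202,278),(325,212),(390,285),(262,355),(378,190),(462,143),(528,213),(447,262),(512,147),(595,100),(668,175),(590,225)])/6+[245,225]
P=[]
for y,h,z in [(52,22,74),(0,16,74),(-48,16,62)]:
    P+=[(-65,y+h,z),(-65,y-h,z),(-105,y-h,z),(-105,y+h,z)]
P=np.array(P)/1000.
def W(q,P):
    c,s=np.cos(q[2]),np.sin(q[2]); return P@np.array([[c,s,0],[-s,c,0],[0,0,1]])+[q[0],q[1],q[3] if len(q)>3 else 0]
def proj(k,X):
    c=X@k['R'].T+k['t'];f=240/np.tan(np.radians(k['vfov']/2));return c[:,:2]/c[:,2:]*f+[k['cx'],k['cy']]
K=[env.calibration(c) for c in('scene','side')]
if __name__=='__main__':
    for use in ([0,1],[0],[1]):
        for n in (3,4):
            r=least_squares(lambda q:np.concatenate([(proj(K[i],W(q,P))-[A,B][i]).ravel() for i in use]),[.6,.2,0,0][:n],loss='soft_l1')
            print(use,r.x,np.sqrt(np.mean(r.fun**2)),'slow',W(r.x,np.array([[-.085,0,.074]])))
            if n==3 and len(use)==2: print(r.fun.reshape(2,12,2).mean(1)); print(r.fun.reshape(2,12,2).round(1).tolist())
E
python3 fit.py
```

```text
[0, 1] [ 0.61181639  0.06667965 -0.14422381] 1.4131137994402465 slow [[0.52769888 0.07889622 0.074     ]]
[[-0.48944895 -1.35270092]
 [ 0.64551458  0.88448929]]
[[[-2.9, -0.1], [0.2, -1.8], [1.1, -1.4], [-1.0, -0.6], [-1.7, -0.7], [0.2, -1.7], [1.4, -1.6], [-0.8, -1.0], [-1.6, -2.1], [-0.5, -2.4], [0.6, -1.8], [-1.0, -1.0]], [[-1.1, -0.4], [0.8, -0.6], [2.6, 2.2], [1.0, 2.4], [-1.0, -0.4], [0.5, -0.3], [2.5, 2.4], [0.2, 2.4], [-0.1, -0.1], [0.8, 0.4], [1.8, 1.6], [-0.2, 1.0]]]
[0, 1] [ 0.61935879  0.06028493 -0.15900835 -0.00753384] 1.0001396956869437 slow [[0.53543108 0.07374375 0.06646616]]
[0] [ 0.60700477  0.06617397 -0.16952735] 0.9801227102435828 slow [[0.52322328 0.08051487 0.074     ]]
[0] [ 0.6315171   0.05086933 -0.18762499 -0.01483899] 0.7514620077682962 slow [[0.54800885 0.06672405 0.05916101]]
[1] [ 0.6140369   0.06648724 -0.13985211] 1.1653960972776016 slow [[0.52986679 0.07833596 0.074     ]]
[1] [ 0.62611533  0.05549882 -0.1490484  -0.01799588] 1.0711914704526735 slow [[0.54205774 0.06812108 0.05600412]]
```

```bash
python3 - <<'E'
from fit import *
def onz(k,p,z):
    f=240/np.tan(np.radians(k['vfov']/2));d=k['R'].T@np.array([(p[0]-k['cx'])/f,(p[1]-k['cy'])/f,1]);o=-k['R'].T@k['t'];return (o+d*(z-o[2])/d[2]).round(3)
print('faucet base',onz(K[0],(50,268),0),onz(K[1],(32,330),0),'mug',onz(K[0],(205,235),0))
s=env.state();w=env.calibration('wrist');o=-w['R'].T@w['t']
print(s['time'],o-s['position'],w['R'][2],w['vfov'])
d=np.array([.525,.079,.22])-s['position']
a=np.radians(s['tool_rot'][2]);print(d@[np.cos(a),np.sin(a),0],d@[np.sin(a),-np.cos(a),0],-d[2])
E
```

```text
faucet base [0.795 0.494 0.   ] [0.79  0.504 0.   ] mug [0.802 0.205 0.   ]
0.4 [-0.07017625  0.01909196  0.11727974] [ 0.2747257  -0.07485106 -0.95860477] 66.72732842692798
-0.48576732135357953 -0.4108302414007088 0.03618176286545269
```

{"op": "servo_tool", "data": {"series": [[[-30, -25, 0, 0.1], [-62, -52, 0, 0.2], [-96, -80, 0, 0.31], [-130, -110, 0, 0.42], [-165, -140, 0, 0.53], [-204, -172, 0, 0.64], [-243, -205, 0, 0.75], [-278, -235, 0, 0.85]]], "claw": 0}}

```text
time: 1.2
position: [0.3717, 0.3013, 0.2567]
tool_rot: [180.0, -0.0, 115.8]
wrist_force: [1.0, 0.0, 0.5]
gripper_width: -0.0001
gripper_force: 0.0
```

```bash
cat > rel.py <<'E'
from rig import env
import numpy as np
def rel(T,yaw):
    s=env.state();d=np.array(T)-s['position'];a=np.radians(s['tool_rot'][2])
    print(s['time'],s['position'].round(4),s['tool_rot'].round(2),s['wrist_force'].round(2),s['gripper_width'],'| rel mm',(1e3*np.array([d@[np.cos(a),np.sin(a),0],d@[np.sin(a),-np.cos(a),0],-d[2]])).round(1),'turn',np.radians(s['tool_rot'][2]-yaw).round(3))
E
python3 -c "
from rel import *
rel([.515,.079,.22],81.5)"
```

```text
1.2 [0.3717 0.3013 0.2567] [ 1.7995e+02 -3.0000e-02  1.1580e+02] [0.97 0.01 0.49] -0.00013492722590179962 | rel mm [-262.6   32.3   36.7] turn 0.599
```

{"op": "servo_tool", "data": {"series": [[[-35, 4, 0, 0.09], [-75, 9, 5, 0.18], [-115, 14, 10, 0.28], [-155, 19, 18, 0.38], [-195, 24, 25, 0.48], [-232, 29, 32, 0.57], [-262, 32, 36, 0.6], [-262, 32, 36, 0.6]]]}}

```text
time: 2.0
position: [0.5161, 0.0776, 0.2201]
tool_rot: [179.9, 0.1, 81.3]
wrist_force: [-0.9, 0.1, 0.7]
gripper_width: -0.0
gripper_force: 0.0
```

```bash
python3 - <<'E'
from rel import *
import cv2
rel([.525,.079,.13],81.5)
im=env.read_camera('wrist');cv2.imwrite('pics/w1.png',im[:,:,::-1]);w=env.calibration('wrist');np.savez('w1.npz',**w)
cv2.imwrite('pics/s2.png',env.read_camera('scene')[:,:,::-1])
E
```

```text
2.0 [0.5161 0.0776 0.2201] [1.7994e+02 1.2000e-01 8.1290e+01] [-0.86  0.13  0.71] -3.5323167324531794e-05 | rel mm [ 2.7  8.6 90.1] turn -0.004
```

View pics/w1.png

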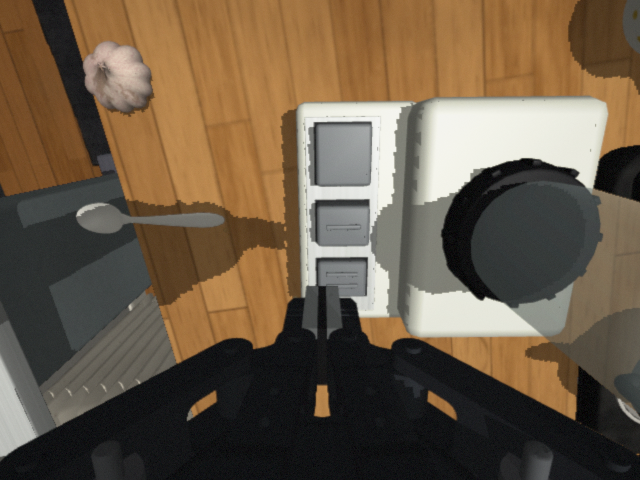

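The wrist view shows all three keys unobscured and aligned with the image: off at (343,155), slow at (342,223), fast at (342,278). The fingertips cover only the near edge of the fast key.

```bash
python3 - <<'E'
from fit import *
from rel import rel
w=dict(np.load('w1.npz'))
C=np.array([(371,122),(372,186),(315,187),(315,123),(369,200),(369,247),(316,245),(316,200),(368,258),(368,297),(317,297),(317,258)])
for m in (0,.001,.002):
    Q=P.copy();cx=np.repeat([52,0,-48],4)/1e3
    Q[:,0]-=np.sign(Q[:,0]+.085)*m;Q[:,1]-=np.sign(Q[:,1]-cx)*m
    for nm,obs in(('wrist',[(w,C,1)]),('all',[(w,C,1),(K[0],A,.5),(K[1],B,.5)])):
        r=least_squares(lambda q:np.concatenate([((proj(k,W(q,Q))-o)*g).ravel() for k,o,g in obs]),[.6,.07,-.1],loss='soft_l1')
        T=W(r.x,np.array([[-.087,0,.074]]))[0];print(m,nm,r.x.round(4),np.degrees(r.x[2]),np.sqrt(np.mean(r.fun**2)),T)
rel([T[0],T[1],.074+.025+.015],np.degrees(r.x[2])+90)
E
```

```text
0 wrist [ 0.6153  0.0703 -0.136 ] -7.789656957979554 1.7277874250199736 [0.52911093 0.08206131 0.074     ]
0 all [ 0.615   0.0697 -0.1364] -7.815565261141686 1.4088299032435154 [0.52883787 0.08157885 0.074     ]
0.001 wrist [ 0.6152  0.0704 -0.136 ] -7.794670553296841 2.506989197396154 [0.5289614  0.08222353 0.074     ]
0.001 all [ 0.6145  0.0691 -0.1419] -8.132119070853683 1.798205659641885 [0.52840864 0.08143693 0.074     ]
0.002 wrist [ 0.6153  0.0711 -0.1348] -7.722055307668283 3.5834332432515947 [0.52911732 0.08276235 0.074     ]
0.002 all [ 0.6138  0.0682 -0.1462] -8.377004852100582 2.536542990104125 [0.52769322 0.08087458 0.074     ]
2.1 [0.5146 0.0817 0.2202] [-1.7998e+02  1.0000e-02  8.1630e+01] [ 0.77  0.81 -0.14] -6.481506107330839e-05 | rel mm [  1.1  13.1 106.2] turn 0.0
```

{"op": "servo_tool", "data": {"series": [[[1, 7, 25, 0], [2, 14, 55, 0], [2, 14, 85, 0], [2, 14, 100, 0], [2, 14, 100, 0], [2, 14, 100, 0]]]}}

```text
time: 2.7
position: [0.5286, 0.0831, 0.1208]
tool_rot: [-180.0, -0.0, 81.8]
wrist_force: [-0.1, 0.2, 0.1]
gripper_width: -0.0
gripper_force: 0.0
```

```bash
python3 - <<'E'
from rel import *
import cv2
rel([.529,.082,.087],81.9)
im=env.read_camera('wrist');cv2.imwrite('pics/w2.png',im[:,:,::-1])
b=env.read_camera('side')[200:330,220:390];cv2.imwrite('pics/s3.png',cv2.resize(b,None,fx=4,fy=4,interpolation=cv2.INTER_CUBIC)[:,:,::-1])
rel([.529,.082,.087],81.9)
E
```

```text
2.7 [0.5286 0.0831 0.1208] [-1.7999e+02 -3.0000e-02  8.1790e+01] [-0.07  0.2   0.09] -3.308869391012978e-05 | rel mm [-1.   0.6 33.8] turn -0.002
2.8 [0.5293 0.0828 0.1216] [ 1.799e+02 -7.000e-02  8.175e+01] [-0.24 -0.56  0.72] -0.00030595750613021444 | rel mm [-0.8 -0.2 34.6] turn -0.003
```

View pics/w2.png

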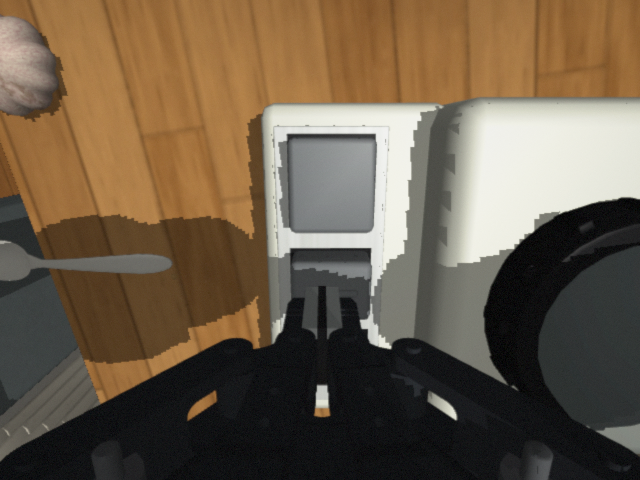

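The closed fingertips sit over the slow key, which runs from column 290 to 370, clear of the off key at rows 135–232. Pressing now.

{"op": "servo_tool", "data": {"series": [[[0, 0, 12, 0], [0, 0, 20, 0], [0, 0, 25, 0], [0, 0, 29, 0], [0, 0, 32, 0], [0, 0, 34, 0], [0, 0, 35, 0], [0, 0, 35, 0]]]}}

```text
time: 3.6
position: [0.5286, 0.0817, 0.0869]
tool_rot: [-180.0, -0.1, 81.7]
wrist_force: [-7.9, -1.0, 22.0]
gripper_width: -0.0001
gripper_force: 11.4
```

The 22 N reading at TCP z = 0.087 means the key is at its hard stop. Retreating straight up.

{"op": "servo_tool", "data": {"series": [[[0, 0, -10, 0], [0, 0, -35, 0], [0, 0, -75, 0], [0, -20, -115, 0], [0, -60, -125, 0], [0, -100, -125, 0], [0, -100, -125, 0], [0, -100, -125, 0]]]}}

```text
time: 4.4
position: [0.4295, 0.0968, 0.2108]
tool_rot: [180.0, -0.1, 81.8]
wrist_force: [0.4, -0.1, 0.1]
gripper_width: 0.0002
gripper_force: 0.0
```

```bash
python3 - <<'E'
from rel import *
import cv2
rel([.529,.082,.087],81.9)
f=lambda b:cv2.resize(b,(600,456),interpolation=cv2.INTER_CUBIC)
cv2.imwrite('pics/s4.png',f(env.read_camera('side')[225:320,245:370])[:,:,::-1])
cv2.imwrite('pics/w4.png',env.read_camera('wrist')[:,:,::-1])
E
```

```text
4.4 [0.4295 0.0968 0.2108] [ 1.7995e+02 -9.0000e-02  8.1760e+01] [ 0.42 -0.07  0.06] 0.0002377440857839568 | rel mm [ -0.4 100.6 123.8] turn -0.002
```

View pics/s4.png

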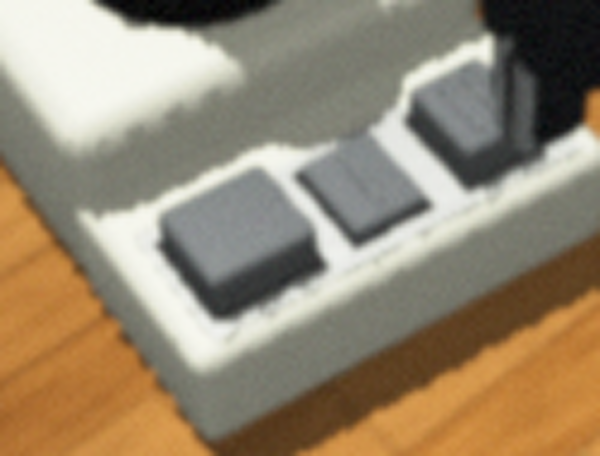

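View pics/w4.png

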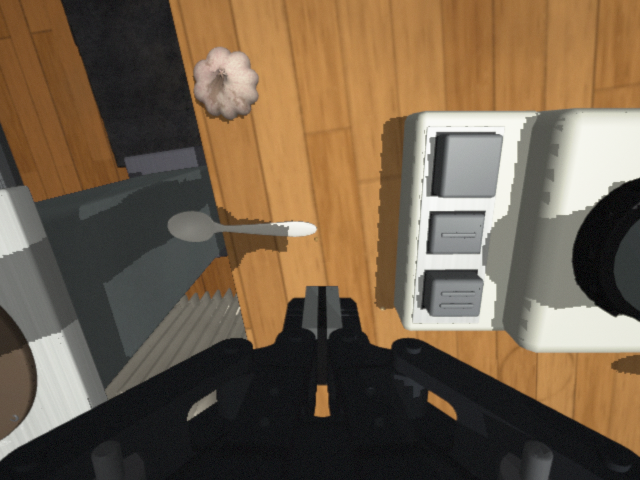

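The side crop shows the slow key (365,185) flush and down, with the off key (240,235) and fast key (470,115) standing up. The wrist view agrees: slow at (457,233) is low, and the gripper is clear of everything.

```bash
python3 -c "
from rig import env
print(env.finish_job())"
```

```text
the job is handed in; nothing more can be done
None
```

The blender is on slow: the last pictures show the slow key down, the off and fast keys up, and the arm clear of everything. I handed the job in at about 4.5 s of the 24 s allowed; no verdict came back.

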